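Load new filter discs into the camp water filter

ROBOT

A 6-joint arm with a two-finger parallel gripper is mounted at the origin on the work surface. World frame = base frame: x ahead of the robot, y to its left, z up, the work surface at z = 0. Lengths are in m, angles in rad, forces in N, time in s.
With the tool pointing down it reaches from about 0.35 to 0.775 m from the base axis. Payload 7.3 kg.
Tool frame: the origin (TCP) lies midway between the tips of the shut fingers; the grasp point (between the pads) lies 19 mm behind it; z points along the fingers, y is the direction in which the jaws open and shut (so a half turn about z gives the same grasp; the last joint's range is limited). The gripper opens to 92 mm and grips with 3 to 60 N. Pads are 19 mm wide; open, the fingers measure 130 mm over their backs; the gripper's body (75 mm by 190 mm) begins 47 mm behind the grasp point.
Start: joints at [-1.289, 0.342, 1.524, -0, 1.275, -0.146], TCP at [0.218, -0.478, 0.227] pointing down, gripper open.
Joint ranges: [-2.53, 2.53], [-0.77, 2.02], [0.04, 2.7], [-1, 4.14], [0.28, 2.66], [-3.11, 3.11]. Speed limits (rad/s): [2.57, 2.57, 3.14, 3.14, 3.14, 3.14].

INTERFACE

Orientations are given as a unit quaternion [w, x, y, z].
In Python, from workcell import ctrl, cams, workorder gives the robot as it stands.
- The arm moves only by the tool drive_tool, never from a script. Its argument "increments" is a list that holds one entry, the list of rows, each a list of 5 numbers: the shift along the tool's x, y, z in cm, then the turn about the tool's z in rad, then the finger opening in cm, from 0 to 9.18. A call has 1 to 12 rows; each row is the pose to reach, as a shift and turn from the pose commanded when the call began, along the tool's axes at that moment; what a row does not reach only later rows make up. A row lasts 1/10 s, in which the tool goes at most 50 mm and 8.59 degrees, less where a joint would pass 70% of its speed; a pose out of reach is approached as far as the arm can. A call with a gripper value outside its range is refused whole. The fingers move at their own pace and stop on an object; the grip force is fixed at half the most. Time passes only in rows, so rows that repeat a pose let the fingers close. It gives the time, the measured TCP pose, the force and the opening at its end, in the units of the state.
- ctrl.observe(): the state, without advancing time (a new reading comes with each control period).
- cams.read_camera(name): name is "side" or "top" or "wrist"; returns a dict with "img" (480x640x3 uint8, red, green, blue), "range_z" (480x640 float32, m along the optical axis (not along the pixel's ray), 0 where there is no reading), "mtx" (3x3 intrinsics, pixels), "rvec" (rotation vector, rad) and "tvec" (3), from world to camera coordinates, as OpenCV has them. Camera axes: x right, y down, z forward; pixel columns grow to the right and rows downward; lengths in m; the calibration is good to about 2 mm. A picture is of the moment at which its call begins.
- workorder.close_job(): hands the job in, once; it reports no verdict.
The state is a dict: "clock": time; "joints": joint angles; "dq": joint speeds; "joint_efforts": joint torques, N m; "tool_pos": TCP position; "eef_rot": TCP orientation; "force": force on the tool from outside, world axes, zero at the start; "torque": the same for the moment, N m; "gripper_width": finger opening in m.
Only numpy, scipy, OpenCV 4.12 (cv2) and the standard library are available. Lean on these libraries where they do the work, as an engineer would, in place of code of your own. Each camera call takes 0.05 s, during which the arm holds its last target.

TASK

Open the camp water filter: press its green cover down, keep it down and give it a quarter turn anticlockwise, then lift it off and stand it upright, grip bar on top, fully on the blue mat. Then drop the black carbon disc into the filter's tube and after it the white ceramic disc, so that they lie flat as one column, black at the bottom. Leave the cover off, and leave the brown used disc and everything else where it is.

Things in the scene. Friction and masses are not known exactly. Their poses are not given: they have to be found in the camera images.
- tube_mouth (a point): Centre of the mouth of the camp water filter's upright white tube, level with its rim, 100 mm above the bench; z up along the tube. Tube 50 mm outside, 42.5 mm inside, 36 mm deep to its flat floor. The filter is fixed to the bench: grey foot 96 mm across, white body 80 mm across and 45 mm tall, the tube on top. At the start the cover sits over it.
- tube_floor (a point): Centre of the flat floor inside the tube, 36 mm below the rim and 64 mm above the bench. Same axes as tube_mouth; -x points along the little spout with the red tap.
- cover_grip (a point): Green bayonet cover, 70 mm across, about 80 g: skirt 30 mm deep, flat roof 4 mm, on it a straight grip bar 50 (x) by 14 (y) by 24 mm tall, white mark at its +x end. The point is the grip bar's centre: 12 mm above the roof, 46 mm above the skirt's lower edge on which the cover stands when put down. z up. Locked at the start: x along tube_mouth's x, point 26 mm above the rim.
- cover_edge (a point): Centre of the cover's lower (skirt) edge, 46 mm under cover_grip. Under it a black spring ring pushes the cover up with about 5 N. Pressed down 7 to 9 mm (about 10 N; at 10 mm it bottoms hard) and kept down, it turns anticlockwise seen from above. It turns neither clockwise nor unpressed (6 mm deep notches hold it).
- lugs (a point): Middle of the tube at the height of its two outside lugs, 12 mm below the rim; they reach 29.5 mm from the axis. The pressed cover is free of them after 60 degrees of turning (stop at 90); let up there it just rests, and lifts straight off: raise it 40 mm to clear the tube.
- carbon_center (a point): Black carbon filter disc, 40 mm across, 16 mm thick, edges bevelled 1.5 mm, 30 to 55 g, lying flat on the wooden board. The point is its centre, 8 mm above its underside; z is its axis.
- ceramic_center (a point): White ceramic filter disc, 40 mm across, 16 mm thick, edges bevelled 1.5 mm, 30 to 55 g, lying flat on the wooden board. The point is its centre, 8 mm above its underside; z is its axis.
- used_center (a point): Used filter disc, stained brick brown, same size as the others; a bystander. 40 mm across, 16 mm thick, edges bevelled 1.5 mm, 30 to 55 g, lying flat on the wooden board. The point is its centre, 8 mm above its underside; z is its axis.
- board: Flat light wooden board fixed on the bench, 270 (x) by 90 (y) by 8 mm thick; origin at the centre of its underside. The three discs lie on it in a row along its x, 85 mm apart, in any order.
- mat_top (a point): Flat blue plastic mat fixed on the bench, 150 by 150 mm, 4 mm thick; the point is the centre of its top face, x and y along its edges.
- cup: Open dark grey cup, 74 mm across the rim, 85 mm tall; a bystander. Origin at the centre of its underside.
- hatchet: Hatchet lying flat, wooden handle about 260 mm, green head, 24 mm thick; origin under the handle; a bystander.
- screwdriver: Screwdriver lying flat; a bystander. Origin at the centre of its underside.
- bottle: Closed aluminium drinking bottle with a blue cap, 66 mm across, 190 mm tall; a bystander. Origin at the centre of its underside.
- mug: Blue ceramic mug, 80 mm across, 80 mm tall; a bystander. Origin at the centre of its underside.
- offcut: Offcut of light wood, 140 x 45 x 20 mm, lying flat; a bystander. Origin at the centre of its underside.
- hammer: Hammer lying flat; a bystander. Origin at the centre of its underside.
Mind the look-alikes: they are no part of the job. Of the things that look like the part that bears cover_grip, the larger one is meant. Of the things that look like the part that bears carbon_center, the smaller one is meant.

How it is judged:
On the way, in this order (a step that is already met when the one before it is completed fails the run):
1. the cover, still on the filter, has been turned past its lugs (more than 50 degrees) (angle between the x axis of cover_grip and the x axis of tube_mouth, either way round above 0.9 rad and horizontal distance between cover_grip and tube_mouth below 0.008 m and z of cover_grip in the frame of tube_mouth below 0.037 m), for 0.1 s.
2. the cover stands upright on the blue mat, let go (x of cover_grip in the frame of mat_top between -0.042 and 0.042 m and y of cover_grip in the frame of mat_top between -0.042 and 0.042 m and z of cover_grip in the frame of mat_top between 0.042 and 0.05 m and angle between cover_grip's own z axis and vertical below 0.1 rad and linear speed of cover below 0.03 m/s and contact force between the fingers and cover below 0.1 N), for 0.2 s.
3. the black carbon disc lies flat on the tube's floor, let go (horizontal distance between carbon_center and tube_floor below 0.004 m and z of carbon_center in the frame of tube_floor between 0.005 and 0.011 m and angle between carbon_center's own z axis and vertical below 0.1 rad and linear speed of carbon below 0.03 m/s and contact force between the fingers and carbon below 0.1 N), for 0.2 s.
4. the white ceramic disc lies flat on the black one in the tube, let go (horizontal distance between each of carbon_center, ceramic_center and tube_floor below 0.004 m and z of carbon_center in the frame of tube_floor between 0.005 and 0.011 m and angle between each of carbon_center, ceramic_center's own z axis and vertical below 0.1 rad and linear speed of each of carbon, ceramic below 0.03 m/s and z of ceramic_center in the frame of tube_floor between 0.021 and 0.027 m and contact force between the fingers and ceramic below 0.1 N), for 0.2 s.
At the end, for the whole second after the job is handed in: Cover upright (within 6 degrees) and still on the blue mat, its centre within 42 mm of the mat's centre along each edge direction; carbon disc flat on the tube's floor, ceramic disc flat on it (heights within 3 mm, centres within 4 mm of the tube's axis, level within 6 degrees), at rest (x of cover_grip in the frame of mat_top between -0.042 and 0.042 m and y of cover_grip in the frame of mat_top between -0.042 and 0.042 m and z of cover_grip in the frame of mat_top between 0.042 and 0.05 m and angle between each of cover_grip, carbon_center, ceramic_center's own z axis and vertical below 0.1 rad and linear speed of each of cover, carbon, ceramic below 0.03 m/s and horizontal distance between each of carbon_center, ceramic_center and tube_floor below 0.004 m and z of carbon_center in the frame of tube_floor between 0.005 and 0.011 m and z of ceramic_center in the frame of tube_floor between 0.021 and 0.027 m); the robot touches nothing.
It fails at once if the cover is forced round without being pressed down (angle between the x axis of cover_grip and the x axis of tube_mouth, either way round between 0.35 and 0.75 rad and horizontal distance between cover_grip and tube_mouth below 0.01 m and z of cover_grip in the frame of tube_mouth between 0.0225 and 0.03 m).
It fails at once if the used disc is moved more than 20 mm (distance of used_center from where it was at the start of the episode above 0.02 m).
It fails at once if another thing on the bench is moved more than 30 mm (distance of any of cup, hatchet, screwdriver, bottle, mug, offcut, hammer from where it was at the start of the episode above 0.03 m).
It fails at once if the cup, bottle or mug is tipped (angle between any of cup, bottle, mug's own z axis and vertical above 0.4 rad).
It also fails if it takes over 72 s, if anything falls off the work surface, if the arm or the gripper's body presses on something with over 40 N, if the wrist force passes 120 N, or if a joint passes its speed limit or range.

## Working session

There is one attempt and no reset: what is moved stays moved. The work goes in short steps, Python scripts to look and compute and a tool call to move; the robot and the scene stay as the last step left them, time stands still between calls to the robot, and variables do not carry over. Pictures are saved under pics/ and viewed, and the job is handed in when it is done.

Besides the shell and the picture viewer there is one more tool, called after ">>>" by a JSON object that holds its "fn" and its "kwargs", one argument or row to a line. drive_tool: Moves the arm, as the interface text tells. Its arguments: {"type":"object","properties":{"increments":{"type":"array"}},"required":["increments"]}

```bash
ls; mkdir -p pics; cat > h.py <<'E'
import numpy as np, cv2
from workcell import ctrl, cams, workorder
def get(n):
    d=cams.read_camera(n); np.savez('pics/last_%s.npz'%n,**d); return d
def load(n): return dict(np.load('pics/last_%s.npz'%n))
def world(d,u,v,z=None):
    R=cv2.Rodrigues(np.array(d['rvec'],float))[0]; t=np.array(d['tvec'],float).ravel()
    ray=np.linalg.inv(d['mtx'])@np.array([u,v,1.])
    if z is None:
        Z=d['range_z'][int(round(v)),int(round(u))]; return R.T@(ray*Z-t)
    c=-R.T@t; w=R.T@ray; return c+w*(z-c[2])/w[2]
def cloud(d):
    R=cv2.Rodrigues(np.array(d['rvec'],float))[0]; t=np.array(d['tvec'],float).ravel()
    v,u=np.mgrid[:480,:640]; ray=np.linalg.inv(d['mtx'])@np.stack([u.ravel(),v.ravel(),np.ones(u.size)])
    P=(R.T@(ray*d['range_z'].ravel()-t[:,None])).T.reshape(480,640,3); P[d['range_z']==0]=np.nan; return P
def proj(d,p): return cv2.projectPoints(np.array(p,float).reshape(-1,3),d['rvec'],d['tvec'],d['mtx'],None)[0].reshape(-1,2)
def save(d,name,box=None,s=1):
    im=d['img']
    if box: im=im[box[1]:box[3],box[0]:box[2]]
    if s!=1: im=cv2.resize(im,None,fx=s,fy=s,interpolation=cv2.INTER_CUBIC)
    cv2.imwrite('pics/'+name+'.png',im[:,:,::-1])
E
python3 - <<'E'
from h import *
for n in('side','top','wrist'):
    d=get(n); save(d,n+'0')
    R=cv2.Rodrigues(np.array(d['rvec'],float))[0]; print(n,-R.T@np.ravel(d['tvec']),d['mtx'][0,0])
print(ctrl.observe())
E
```

```text
pics
side [0.2952897  0.58529831 0.88167311] 464.502347714497
top [0.37640867 0.00910472 1.05895399] 455.82077438400273
wrist [ 0.27817657 -0.45060376  0.3848727 ] 398.17388662014804
{'clock': 0.15, 'joints': array([-1.28899399e+00,  3.42557413e-01,  1.52474699e+00, -1.84893684e-05,
        1.27540366e+00, -1.46002616e-01]), 'dq': array([ 0.00141865, -0.00212327, -0.00172116, -0.00065957,  0.00143887,
       -0.00061956]), 'joint_efforts': array([ 1.03224000e-03, -4.31469297e+01, -2.44353247e+01,  7.17547489e-02,
        5.37467678e-02, -8.97319364e-05]), 'tool_pos': array([ 0.21774316, -0.47740425,  0.22622501]), 'eef_rot': array([-5.55823942e-04,  9.77209235e-01,  2.12277649e-01, -4.66616746e-05]), 'force': array([-0.70856525,  0.18788102,  0.31324093]), 'torque': array([-0.00518009,  0.00254827, -0.01078408]), 'gripper_width': 0.09178742263131458}
```

View pics/top0.png

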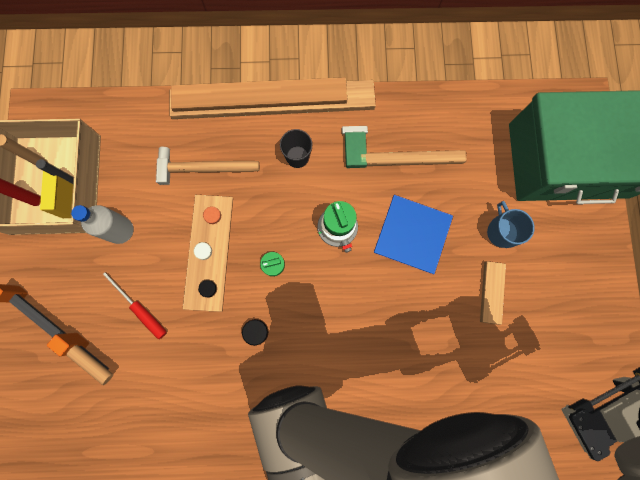

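View pics/side0.png

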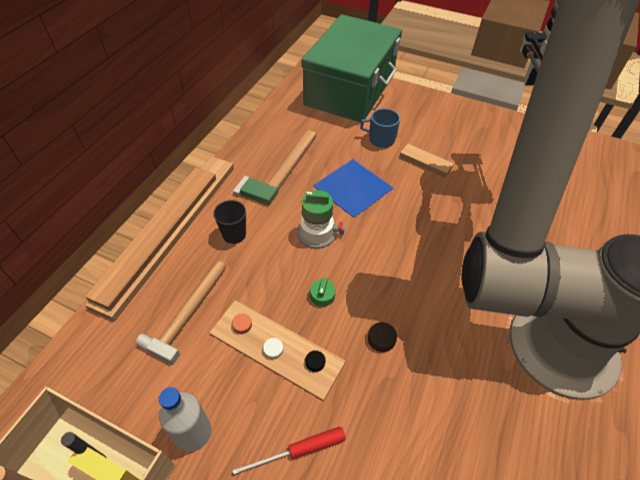

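View pics/wrist0.png

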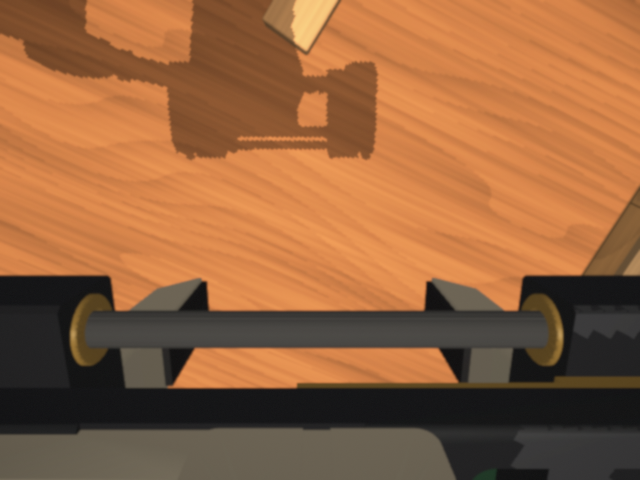

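The top picture shows two green covers: the large one on the filter at (340,218) and a small one on the bench at (272,264). The filter one fits, as it is larger and sits on the tube. There are also two black discs. The one on the board at (207,288) fits, since it is smaller and lies in the row of three; the other at (255,331) is larger and on the bench. I'll confirm this in crops.

```bash
python3 - <<'E'
from h import *
d=load('top'); a=d['img'][180:350,170:300]; b=d['img'][185:280,300:460]
save(d,'t_board',(170,180,300,350),3.5); save(d,'t_filt',(300,180,460,280),5)
s=load('side'); save(s,'s_filt',(270,170,390,260),6)
E
```

```text
(no output)
```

View pics/t_board.png

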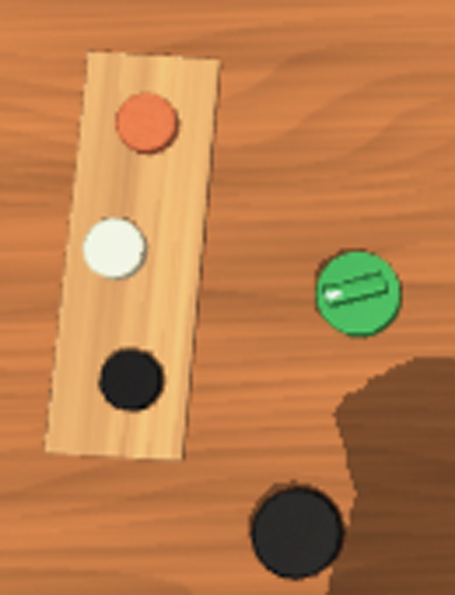

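View pics/t_filt.png

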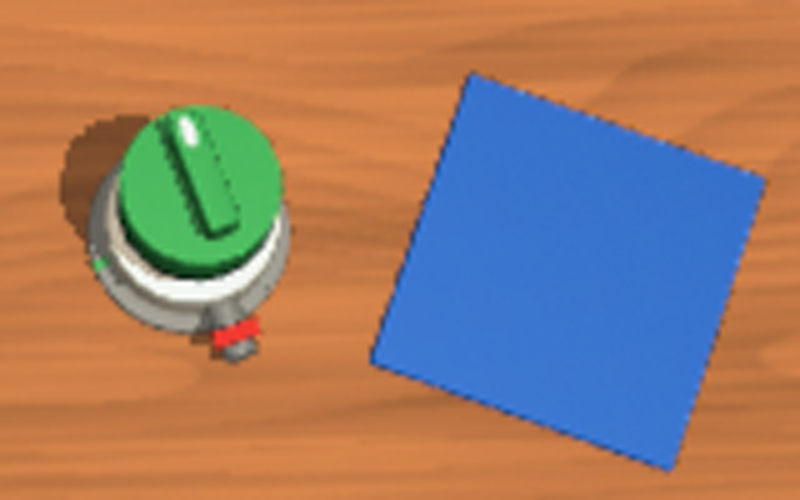

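View pics/s_filt.png

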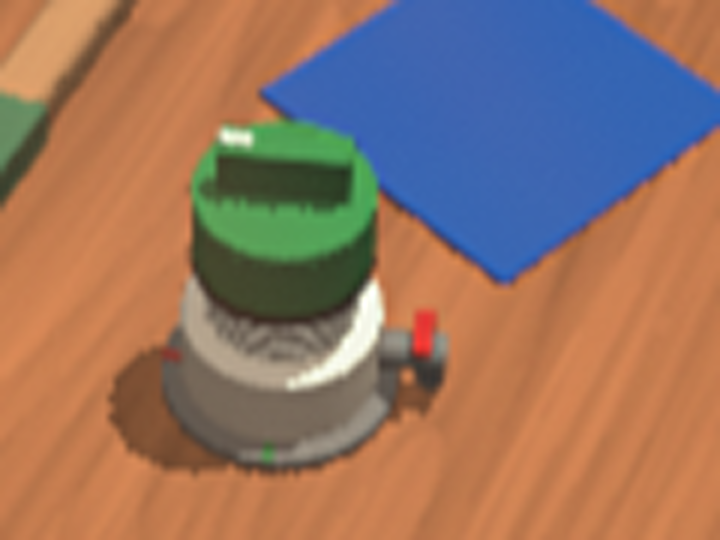

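The crops confirm it: the filter cover at (340,218) has the clearly larger diameter and sits on the tube. The board's black disc at (207,288) is the smaller black one. Now the positions.

```bash
cat > meas.py <<'E'
from h import *
def blob(d,box,f,z):
    m=np.zeros((480,640),np.uint8); im=d['img'].astype(int); x0,y0,x1,y1=box
    m[y0:y1,x0:x1]=f(im)[y0:y1,x0:x1]
    n,l,st,c=cv2.connectedComponentsWithStats(m); k=1+np.argmax(st[1:,4]); m=(l==k).astype(np.uint8)
    c=max(cv2.findContours(m,0,1)[0],key=cv2.contourArea)[:,0]
    W=np.array([world(d,*p,z=z)[:2] for p in c],np.float32); return m,W
E
python3 - <<'E'
from meas import *
d=load('top');P=cloud(d)
bl=lambda im:(im.max(2)<60)
wh=lambda im:(im.min(2)>190)
rd=lambda im:(im[...,0]>190)&(im[...,1]<125)&(im[...,2]<90)
bu=lambda im:(im[...,2]>150)&(im[...,0]<100)
gr=lambda im:(im[...,1]>im[...,0]+40)&(im[...,1]>im[...,2]+40)
for n,b,f in(('carbon',(195,275,222,300),bl),('ceramic',(190,238,216,262),wh),('used',(198,200,226,226),rd)):
    m,W=blob(d,b,f,.024); q=P[m>0]; print(n,cv2.fitEllipse(W),cv2.minEnclosingCircle(W),np.nanmedian(q[:,2]),np.nanmean(q[q[:,2]>.02],0) if (q[:,2]>.02).any() else 0)
m,W=blob(d,(360,180,470,285),bu,.004); print('mat',cv2.minAreaRect(W),np.nanmedian(P[m>0],0))
m,W=blob(d,(300,190,365,245),gr,.114); q=P[m>0]; print('cover z',np.nanpercentile(q[:,2],[5,25,50,75,90,99]))
r=q[abs(q[:,2]-np.nanmedian(q[:,2]))<.006]; 
for nm,lo,hi in(('roof',.106,.122),('bar',.131,.146)):
    r=q[(q[:,2]>lo)&(q[:,2]<hi)][:,:2].astype(np.float32); print(nm,len(r),cv2.minEnclosingCircle(r),cv2.minAreaRect(r))
s=load('side');Q=cloud(s)
m,W=blob(s,(295,180,340,225),gr,.114); q=Q[m>0]
for nm,lo,hi in(('roof',.106,.122),('bar',.131,.146)):
    r=q[(q[:,2]>lo)&(q[:,2]<hi)][:,:2].astype(np.float32); print('side',nm,len(r),cv2.minEnclosingCircle(r),cv2.minAreaRect(r))
# white body ring / foot from top
for n,c in(('carbon',(315,361)),('ceramic',(273,348)),('used',(242,323))): print('side',n,world(s,*c))
E
```

```text
carbon ((0.44091305136680603, 0.24863886833190918), (0.03530529513955116, 0.03768844157457352), 148.5988006591797) ((0.44043970108032227, 0.24903132021427155), 0.019643353298306465) 0.022523714593019516 [0.44105577 0.24890829 0.02306846]
ceramic ((0.5273048281669617, 0.2616032660007477), (0.03519672527909279, 0.03614502400159836), 172.01829528808594) ((0.5274184346199036, 0.2617092728614807), 0.01872740499675274) 0.02261405681597212 [0.52716706 0.26209491 0.02307819]
used ((0.6062119603157043, 0.2321919947862625), (0.014466379769146442, 0.025630705058574677), 62.678497314453125) ((0.6054661273956299, 0.2293781042098999), 0.012015325948596) 0.023483799422027385 [0.60498261 0.22705882 0.02317569]
mat ((0.5578369498252869, -0.22956787049770355), (0.14785747230052948, 0.14783161878585815), 68.2828140258789) [ 0.55669149 -0.2295869   0.00347155]
cover z [0.10997358 0.1122864  0.11359347 0.11579308 0.13636126 0.13946934]
roof 627 ((0.5794230103492737, -0.05032547935843468), 0.034872740507125854) ((0.5794077515602112, -0.04965386539697647), (0.06616687774658203, 0.06933193653821945), 88.72247314453125)
bar 154 ((0.5790663957595825, -0.04941151291131973), 0.025304164737462997) ((0.579424262046814, -0.05043329298496246), (0.049845725297927856, 0.014182125218212605), 19.29913902282715)
side roof 287 ((0.5770555138587952, -0.04743597283959389), 0.03540629521012306) ((0.577629029750824, -0.04586464539170265), (0.06612636148929596, 0.06784559786319733), 54.72926330566406)
side bar 89 ((0.577358067035675, -0.04592578858137131), 0.02464110404253006) ((0.577555775642395, -0.04557884484529495), (0.048460427671670914, 0.01655340939760208), 21.330223083496094)
side carbon [0.43895989 0.25646208 0.02348474]
side ceramic [0.52557642 0.26680165 0.02069222]
side used [0.60648995 0.24836334 0.0262432 ]
```

```bash
cat >> h.py <<'E'
from scipy.spatial.transform import Rotation as Ro
def st():
    o=ctrl.observe(); q=o['eef_rot']; R=Ro.from_quat([q[1],q[2],q[3],q[0]]).as_matrix(); return o,R
def inc(tx,ty,tz,yaw_deg,pr=True):
    o,R=st(); dl=R.T@(np.array([tx,ty,tz])-o['tool_pos'])*100
    y=np.arctan2(R[1,0],R[0,0]); t=-(np.deg2rad(yaw_deg)-y); t=(t+np.pi/2)%np.pi-np.pi/2
    print('clock',round(o['clock'],2),'pos',o['tool_pos'].round(4),'yaw',np.rad2deg(y).round(2),'j',o['joints'].round(2),'F',o['force'].round(1),'w',round(o['gripper_width'],4)); print('inc',dl.round(2),'turn',round(t,3))
E
python3 - <<'E'
from h import *
inc(.579,-.049,.22,20)
d=load('wrist');o,R=st()
print(proj(d,[o['tool_pos'],o['tool_pos']+[0,0,-.08]]))
E
```

```text
clock 0.15 pos [ 0.2177 -0.4774  0.2262] yaw 24.51 j [-1.29  0.34  1.52 -0.    1.28 -0.15] F [-0.7  0.2  0.3] w 0.0918
inc [ 50.64 -23.99   0.66] turn 0.079
[[315.10956893 301.53888086]
 [315.6340877  251.52499666]]
```

>>> {"fn": "drive_tool", "kwargs": {
  "increments": [
    [[50.6, -24.0, 0.6, 0.08, 9.1], [50.6, -24.0, 0.6, 0.08, 9.1], [50.6, -24.0, 0.6, 0.08, 9.1], [50.6, -24.0, 0.6, 0.08, 9.1], [50.6, -24.0, 0.6, 0.08, 9.1], [50.6, -24.0, 0.6, 0.08, 9.1], [50.6, -24.0, 0.6, 0.08, 9.1], [50.6, -24.0, 0.6, 0.08, 9.1], [50.6, -24.0, 0.6, 0.08, 9.1], [50.6, -24.0, 0.6, 0.08, 9.1], [50.6, -24.0, 0.6, 0.08, 9.1], [50.6, -24.0, 0.6, 0.08, 9.1]]
  ]
}}

```text
clock: 1.35
tool_pos: [0.5807, -0.0452, 0.2199]
eef_rot: [-0.001, 0.985, 0.175, 0.0]
force: [0.3, 0.1, 0.3]
gripper_width: 0.0908
```

```bash
python3 - <<'E'
from h import *
d=get('wrist'); save(d,'w1'); inc(.579,-.049,.117,20)
P=cloud(d); o,R=st()
print(proj(d,[[.579,-.049,.138],[.579,-.049,.114]]))
im=d['img'].astype(int); g=(im[...,1]>im[...,0]+40)&(im[...,1]>im[...,2]+40)
q=P[g]; q=q[np.isfinite(q[:,0])]; print(np.percentile(q[:,2],[1,10,50,90,99]))
for nm,lo,hi in(('roof',.106,.122),('bar',.131,.146)):
    r=q[(q[:,2]>lo)&(q[:,2]<hi)][:,:2].astype(np.float32); print(nm,len(r),cv2.minEnclosingCircle(r),cv2.minAreaRect(r))
E
```

```text
clock 1.4 pos [ 0.5802 -0.046   0.2198] yaw 20.18 j [-0.21  0.45  1.37  0.    1.32  1.01] F [-0.9  0.4 -0.4] w 0.0909
inc [-0.22  0.25 10.28] turn 0.003
[[320.28246352 255.28280689]
 [319.97738475 245.65082505]]
[0.02266956 0.02426715 0.11296028 0.13644301 0.13961561]
roof 5898 ((0.5799711346626282, -0.049077775329351425), 0.034615445882081985) ((0.5805181860923767, -0.04883040487766266), (0.06744010746479034, 0.06822530925273895), 19.645069122314453)
bar 1512 ((0.5798895955085754, -0.049227844923734665), 0.02517087571322918) ((0.579795241355896, -0.04940830171108246), (0.049801841378211975, 0.01397913508117199), 18.93777847290039)
```

View pics/w1.png

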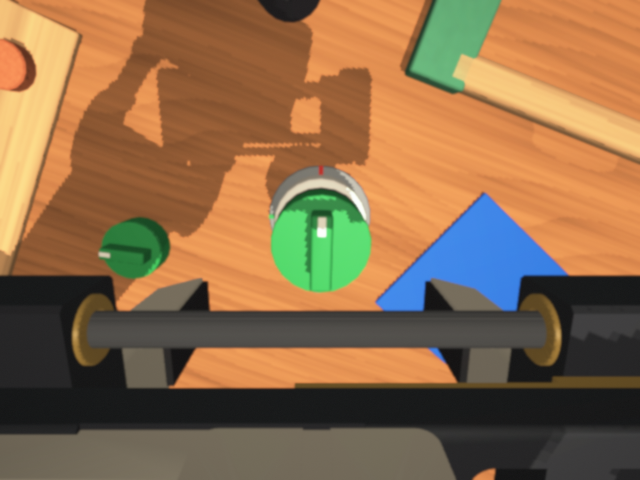

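The wrist view shows the filter cover at (320,245) and its bar at (321,255), and it agrees with the top camera to 1 mm. Now I go down over the bar.

```bash
python3 - <<'E'
from h import *
inc(.5797,-.0493,.1175,19.5)
E
```

```text
clock 1.4 pos [ 0.5802 -0.046   0.2198] yaw 20.18 j [-0.21  0.45  1.37  0.    1.32  1.01] F [-0.9  0.4 -0.4] w 0.0909
inc [-0.16  0.31 10.23] turn 0.012
```

>>> {"fn": "drive_tool", "kwargs": {
  "increments": [
    [[0, 0, 3, 0.01, 9.1], [0, 0, 5, 0.01, 9.1], [0, 0, 5, 0.01, 9.1], [0, 0, 5, 0.01, 9.1]]
  ]
}}

```text
clock: 1.8
tool_pos: [0.5783, -0.0504, 0.1711]
eef_rot: [0.0, 0.986, 0.168, -0.0]
force: [-0.2, 0.0, 0.1]
gripper_width: 0.0906
```

```bash
python3 - <<'E'
from h import *
inc(.5797,-.0493,.1175,19.5)
E
```

```text
clock 1.8 pos [ 0.5783 -0.0504  0.1711] yaw 19.29 j [-0.22  0.49  1.45 -0.    1.2   1.02] F [-0.2  0.   0.1] w 0.0906
inc [ 0.17 -0.06  5.36] turn -0.004
```

>>> {"fn": "drive_tool", "kwargs": {
  "increments": [
    [[0.15, -0.05, 2, 0, 9.1], [0.15, -0.05, 4, 0, 6], [0.15, -0.05, 5, 0, 4], [0.15, -0.05, 5.3, 0, 3], [0.15, -0.05, 5.3, 0, 2], [0.15, -0.05, 5.3, 0, 0.5], [0.15, -0.05, 5.3, 0, 0.5], [0.15, -0.05, 5.3, 0, 0.5], [0.15, -0.05, 5.3, 0, 0.5]]
  ]
}}

```text
clock: 2.7
tool_pos: [0.5801, -0.0485, 0.1181]
eef_rot: [0.0, 0.986, 0.168, 0.0]
force: [-0.3, -1.7, -0.1]
gripper_width: 0.0317
```

```bash
python3 - <<'E'
from h import *
inc(.5797,-.0493,.1175,19.5); d=get('side'); save(d,'s2',(250,120,410,270),4)
E
```

```text
clock 2.7 pos [ 0.5801 -0.0485  0.1181] yaw 19.36 j [-0.21  0.55  1.51 -0.    1.08  1.02] F [-0.3 -1.7 -0.1] w 0.0317
inc [-0.06  0.07  0.06] turn -0.002
```

View pics/s2.png

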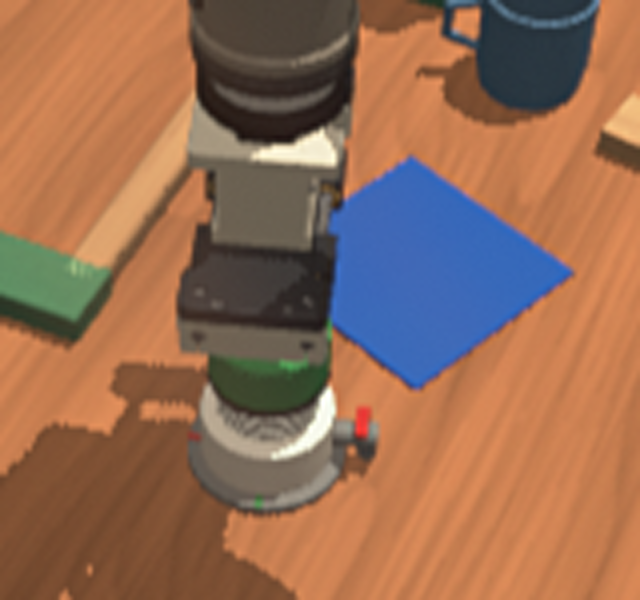

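>>> {"fn": "drive_tool", "kwargs": {
  "increments": [
    [[0, 0, 0, 0, 0.5], [0, 0, 0, 0, 0.5], [0, 0, 0, 0, 0.5]]
  ]
}}

```text
clock: 3.05
tool_pos: [0.5799, -0.0485, 0.1177]
eef_rot: [0.0, 0.986, 0.168, 0.0]
force: [0.3, -0.5, 0.7]
gripper_width: 0.0137
```

>>> {"fn": "drive_tool", "kwargs": {
  "increments": [
    [[0, 0, 0.3, 0, 0.5], [0, 0, 0.6, 0, 0.5], [0, 0, 0.8, 0, 0.5], [0, 0, 0.8, 0, 0.5], [0, 0, 0.8, 0, 0.5]]
  ]
}}

```text
clock: 3.55
tool_pos: [0.58, -0.0485, 0.1105]
eef_rot: [0.0, 0.986, 0.168, 0.0]
force: [-2.3, 0.3, 9.0]
gripper_width: 0.0136
```

>>> {"fn": "drive_tool", "kwargs": {
  "increments": [
    [[0, 0, 0.1, 0, 0.5], [0, 0, 0.1, 0, 0.5], [0, 0, 0.1, -0.08, 0.5], [0, 0, 0.1, -0.16, 0.5]]
  ]
}}

```text
clock: 3.95
tool_pos: [0.5808, -0.0485, 0.1099]
eef_rot: [0.001, 0.969, 0.248, 0.001]
force: [-0.3, 0.8, 9.6]
gripper_width: 0.0136
```

>>> {"fn": "drive_tool", "kwargs": {
  "increments": [
    [[0, 0, 0, -0.1, 0.5], [0, 0, 0, -0.2, 0.5], [0, 0, 0, -0.3, 0.5], [0, 0, 0, -0.4, 0.5], [0, 0, 0, -0.5, 0.5], [0, 0, 0, -0.6, 0.5], [0, 0, 0, -0.7, 0.5], [0, 0, 0, -0.8, 0.5], [0, 0, 0, -0.9, 0.5], [0, 0, 0, -1.0, 0.5], [0, 0, 0, -1.1, 0.5], [0, 0, 0, -1.2, 0.5]]
  ]
}}

```text
clock: 5.15
tool_pos: [0.5811, -0.0485, 0.11]
eef_rot: [0.001, 0.659, 0.752, 0.001]
force: [-0.0, 0.3, 8.1]
gripper_width: 0.0135
```

```bash
python3 - <<'E'
from h import *
inc(.5797,-.0493,.1175,19.5); o,R=st(); print(o['torque']); d=get('wrist'); save(d,'w3')
E
```

```text
clock 5.15 pos [ 0.5811 -0.0485  0.11  ] yaw 97.49 j [-0.21  0.56  1.52  0.    1.06 -0.35] F [-0.   0.3  8.1] w 0.0135
inc [-0.06 -0.14 -0.75] turn 1.361
[ 0.06501593 -0.01335841 -0.1446468 ]
```

View pics/w3.png

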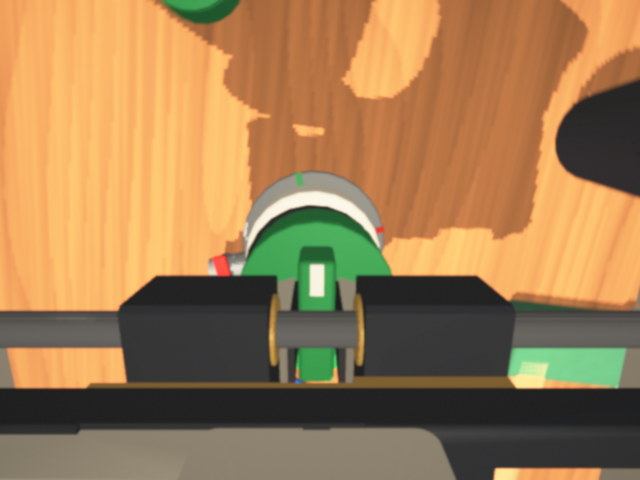

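The bar has turned with the gripper by about 78°: the mark sits at (317,275) and the tap now lies to the left. I lift.

>>> {"fn": "drive_tool", "kwargs": {
  "increments": [
    [[0, 0, 0, 0, 0.5], [0, 0, -0.5, 0, 0.5], [0, 0, -1.0, 0, 0.5], [0, 0, -1.5, 0, 0.5], [0, 0, -2.2, 0, 0.5], [0, 0, -3.0, 0, 0.5], [0, 0, -4.5, 0, 0.5], [0, 0, -7, 0, 0.5], [0, 0, -9, 0, 0.5], [0, 0, -9, 0, 0.5]]
  ]
}}

```text
clock: 6.2
tool_pos: [0.5814, -0.0487, 0.2018]
eef_rot: [0.003, 0.661, 0.751, 0.001]
force: [0.5, -0.3, -1.0]
gripper_width: 0.0139
```

```bash
python3 - <<'E'
from h import *
inc(.557,-.2295,.20,68); d=get('side'); save(d,'s4',(250,70,410,270),3)
E
```

```text
clock 6.2 pos [ 0.5814 -0.0487  0.2018] yaw 97.28 j [-0.21  0.47  1.4  -0.    1.27 -0.34] F [ 0.5 -0.3 -1. ] w 0.0139
inc [-17.62  -4.71   0.19] turn 0.511
```

View pics/s4.png

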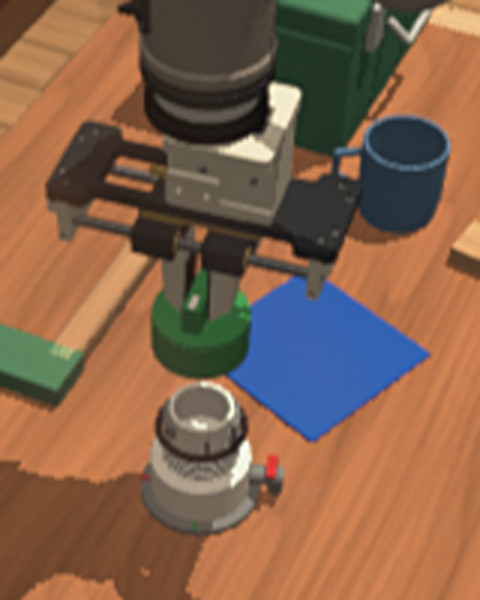

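>>> {"fn": "drive_tool", "kwargs": {
  "increments": [
    [[-4, -1, 0, 0, 0.5], [-8, -2, 0, 0, 0.5], [-12, -3.2, 0, 0, 0.5], [-15.5, -4.2, 0, 0, 0.5], [-17.6, -4.7, 0, 0, 0.5], [-17.6, -4.7, 4, 0, 0.5], [-17.6, -4.7, 8, 0, 0.5], [-17.6, -4.7, 12, 0, 0.5], [-17.6, -4.7, 14, 0, 0.5], [-17.6, -4.7, 14.5, 0, 0.5], [-17.6, -4.7, 14.5, 0, 0.5]]
  ]
}}

```text
clock: 7.35
tool_pos: [0.5549, -0.2286, 0.0524]
eef_rot: [-0.001, 0.661, 0.751, -0.0]
force: [0.4, 0.7, -0.2]
gripper_width: 0.0139
```

```bash
python3 - <<'E'
from h import *
inc(.557,-.2295,.0417,97.3); d=get('side'); save(d,'s5',(290,90,440,250),4)
E
```

```text
clock 7.35 pos [ 0.5549 -0.2286  0.0524] yaw 97.28 j [-0.52  0.66  1.51 -0.    0.97 -0.65] F [ 0.4  0.7 -0.2] w 0.0139
inc [-0.12  0.2   1.07] turn -0.0
```

View pics/s5.png

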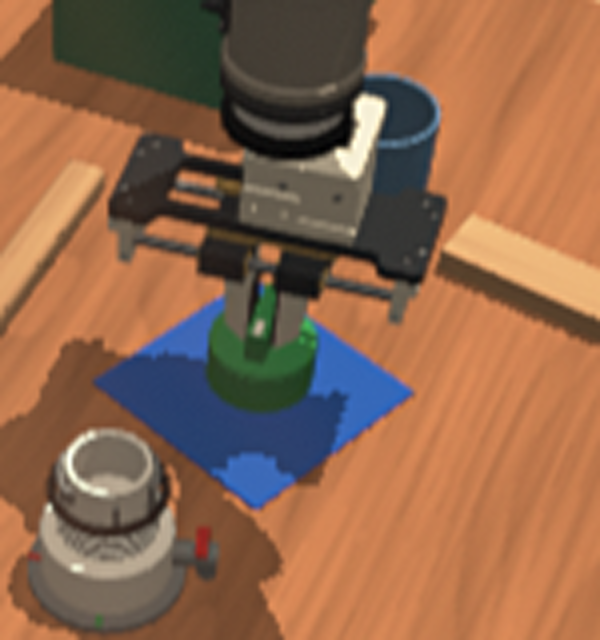

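>>> {"fn": "drive_tool", "kwargs": {
  "increments": [
    [[0, 0.2, 0.4, 0, 0.5], [0, 0.2, 0.7, 0, 0.5], [0, 0.2, 0.9, 0, 0.5], [0, 0.2, 0.9, 0, 0.5]]
  ]
}}

```text
clock: 7.8
tool_pos: [0.5575, -0.2287, 0.0448]
eef_rot: [0.0, 0.661, 0.751, -0.0]
force: [-0.4, -0.3, -0.7]
gripper_width: 0.0142
```

>>> {"fn": "drive_tool", "kwargs": {
  "increments": [
    [[0, 0, 0.1, 0, 0.5], [0, 0, 0.2, 0, 0.5], [0, 0, 0.3, 0, 0.5], [0, 0, 0.3, 0, 0.5]]
  ]
}}

```text
clock: 8.2
tool_pos: [0.5576, -0.2288, 0.0417]
eef_rot: [0.0, 0.661, 0.751, -0.0]
force: [0.7, -0.6, -1.1]
gripper_width: 0.0138
```

>>> {"fn": "drive_tool", "kwargs": {
  "increments": [
    [[0, 0, 0.1, 0, 0.5], [0, 0, 0.2, 0, 0.5], [0, 0, 0.2, 0, 0.5]]
  ]
}}

```text
clock: 8.5
tool_pos: [0.5577, -0.2288, 0.0417]
eef_rot: [0.0, 0.661, 0.751, 0.0]
force: [-5.3, 3.3, 13.8]
gripper_width: 0.014
```

>>> {"fn": "drive_tool", "kwargs": {
  "increments": [
    [[0, 0, -0.15, 0, 0.5], [0, 0, -0.15, 0, 0.5], [0, 0, -0.15, 0, 3], [0, 0, -0.15, 0, 5], [0, 0, -0.15, 0, 5], [0, 0, -0.15, 0, 5], [0, 0, -0.15, 0, 5], [0, 0, -3, 0, 5], [0, 0, -7, 0, 5], [0, 0, -12, 0, 6], [0, 0, -16, 0, 6], [0, 0, -16, 0, 6]]
  ]
}}

```text
clock: 9.7
tool_pos: [0.5602, -0.2301, 0.2065]
eef_rot: [0.006, 0.661, 0.751, 0.001]
force: [-0.7, -0.5, 0.6]
gripper_width: 0.0597
```

```bash
python3 - <<'E'
from h import *
inc(.441,.249,.12,90)
d=get('side'); save(d,'s6',(290,90,440,250),4)
d=get('wrist'); save(d,'w6')
d=get('top'); save(d,'t6')
P=cloud(d); im=d['img'].astype(int); g=(im[...,1]>im[...,0]+40)&(im[...,1]>im[...,2]+40); g[:,:370]=0;g[:180]=0;g[290:]=0;g[:,480:]=0
q=P[g]; r=q[(q[:,2]>.03)&(q[:,2]<.045)][:,:2].astype(np.float32); print(len(r)); print(cv2.minEnclosingCircle(r) if len(r) else 0, np.nanpercentile(q[:,2],[5,50,95]))
E
```

```text
clock 9.7 pos [ 0.5602 -0.2301  0.2065] yaw 97.28 j [-0.52  0.5   1.33 -0.    1.3  -0.64] F [-0.7 -0.5  0.6] w 0.0597
inc [49.1  -5.84  8.23] turn 0.127
192
((0.5625158548355103, -0.22284609079360962), 0.032480448484420776) [0.03463431 0.03745366 0.05999967]
```

View pics/s6.png

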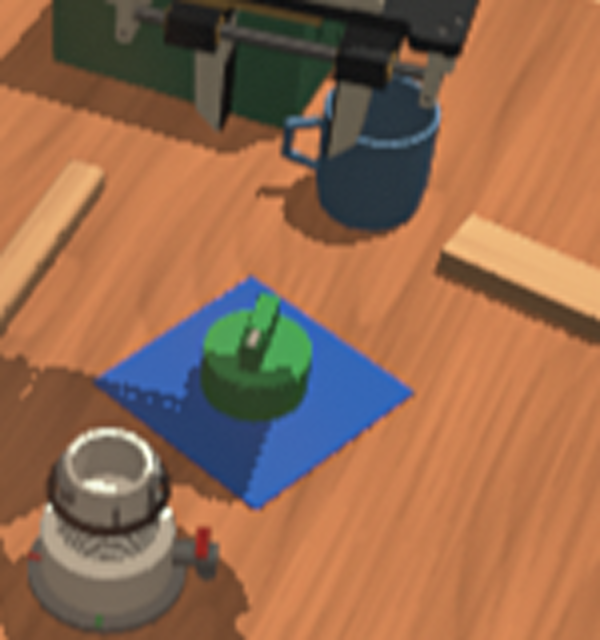

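View pics/w6.png

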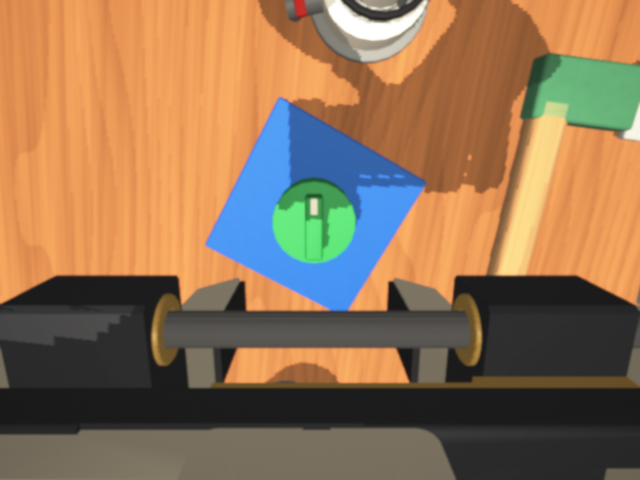

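The cover stands upright in the middle of the mat, at side crop pixel (257,360). Next I go over the carbon disc.

>>> {"fn": "drive_tool", "kwargs": {
  "increments": [
    [[49, -5.8, 0, 0, 5.5], [49, -5.8, 0, 0, 5.5], [49, -5.8, 0, 0, 5.5], [49, -5.8, 0, 0, 5.5], [49, -5.8, 0, 0, 5.5], [49, -5.8, 0, 0, 5.5], [49, -5.8, 0, 0, 5.5], [49, -5.8, 0, 0, 5.5], [49, -5.8, 0, 0, 5.5], [49, -5.8, 0, 0, 5.5], [49, -5.8, 3, 0, 5.5], [49, -5.8, 3, 0, 5.5]]
  ]
}}

```text
clock: 11.05
tool_pos: [0.4345, 0.25, 0.1652]
eef_rot: [-0.002, 0.66, 0.751, -0.004]
force: [-1.5, -0.7, -0.7]
gripper_width: 0.0545
```

>>> {"fn": "drive_tool", "kwargs": {
  "increments": [
    [[0, 0, 0, 0, 5.5], [0, 0, 0, 0, 5.5]]
  ]
}}

```text
clock: 11.25
tool_pos: [0.4385, 0.2492, 0.17]
eef_rot: [0.0, 0.661, 0.75, -0.0]
force: [0.7, -0.2, 0.6]
gripper_width: 0.055
```

```bash
python3 - <<'E'
from h import *
d=get('wrist'); save(d,'w7'); inc(.441,.249,.02,97.3); print(proj(d,[[.441,.249,.024],[.5275,.262,.024]]))
E
```

```text
clock 11.3 pos [0.4387 0.2492 0.1703] yaw 97.18 j [ 0.36  0.36  1.67 -0.    1.12  0.24] F [ 0.5 -0.7 -0.5] w 0.0546
inc [-0.05  0.21 15.03] turn -0.002
[[319.05071155 228.93814494]
 [430.99214684 226.36785289]]
```

View pics/w7.png

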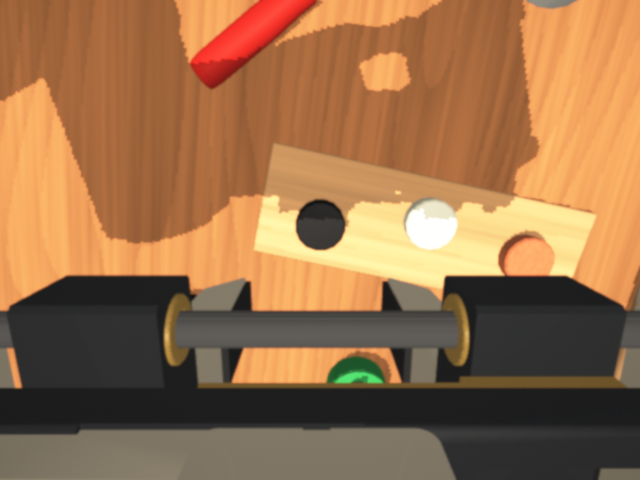

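The wrist view shows the black disc at (320,225), white at (431,224), brown at (527,260) and the small green cover at (357,370). I refine from this view.

```bash
python3 - <<'E'
from meas import *
d=load('wrist'); P=cloud(d)
for n,b,f in(('carbon',(285,185,360,260),lambda im:im.max(2)<60),('ceramic',(390,185,470,265),lambda im:(im.min(2)>150))):
    m,W=blob(d,b,f,.024); q=P[m>0]; q=q[q[:,2]>.02]; print(n,cv2.fitEllipse(W),cv2.minEnclosingCircle(W),q.mean(0))
    c=cv2.minEnclosingCircle(q[:,:2].astype(np.float32)); print(c)
E
```

```text
carbon ((0.440554141998291, 0.26256421208381653), (0.01610591821372509, 0.038614220917224884), 92.26443481445312) ((0.44134971499443054, 0.25541090965270996), 0.017787309363484383) [0.44018544 0.26289405 0.02457304]
((0.4413420557975769, 0.2553912401199341), 0.017786143347620964)
ceramic ((0.5288878679275513, 0.25231921672821045), (0.05557183176279068, 0.06232656165957451), 81.01226043701172) ((0.5294146537780762, 0.24849891662597656), 0.036727383732795715) [0.52721931 0.26366039 0.02462528]
((0.5279449820518494, 0.26311933994293213), 0.02017621509730816)
```

```bash
python3 - <<'E'
from meas import *
d=load('wrist'); P=cloud(d); print(d['img'][205:250:5,320])
m,W=blob(d,(285,185,360,260),lambda im:(im[...,0]<75)&(im[...,0]-im[...,2]<25),.024); print(cv2.fitEllipse(W),cv2.minEnclosingCircle(W),m.sum())
for b in((285,185,360,260),(390,185,470,265)):
    m=np.zeros((480,640),bool); m[b[1]:b[3],b[0]:b[2]]=1; m&=(P[...,2]>.0205); q=P[m][:,:2].astype(np.float32); print(cv2.minEnclosingCircle(q),q.mean(0))
d=load('top')
print('top now')
for n,b,f in(('carbon',(195,275,222,300),lambda im:im.max(2)<60),('ceramic',(190,238,216,262),lambda im:(im.min(2)>190))):
    m,W=blob(d,b,f,.024); print(cv2.fitEllipse(W))
E
```

```text
[[42 41 39]
 [43 41 41]
 [42 41 39]
 [60 57 55]
 [63 60 58]
 [62 60 56]
 [61 58 56]
 [61 56 54]
 [60 56 54]]
((0.44123661518096924, 0.2524043321609497), (0.035872939974069595, 0.03769597411155701), 7.955291271209717) ((0.441087931394577, 0.2524525821208954), 0.019179025664925575) 1775
((0.4417935907840729, 0.25139319896698), 0.02001284435391426) [0.4416316  0.25176945]
((0.5279515981674194, 0.2633184790611267), 0.0201808400452137) [0.52719456 0.26392505]
top now
((0.44083815813064575, 0.2481818050146103), (0.03604312241077423, 0.03843659162521362), 167.47149658203125)
((0.5273048281669617, 0.2616032660007477), (0.03519672527909279, 0.03614502400159836), 172.01829528808594)
```

>>> {"fn": "drive_tool", "kwargs": {
  "increments": [
    [[0.1, 0.24, 4, 0, 5.5], [0.1, 0.24, 8, 0, 5.5], [0.1, 0.24, 11, 0, 5.5], [0.1, 0.24, 13, 0, 5.5], [0.1, 0.24, 14, 0, 5.5], [0.1, 0.24, 14, 0, 5.5]]
  ]
}}

```text
clock: 11.9
tool_pos: [0.4403, 0.2506, 0.0293]
eef_rot: [-0.0, 0.661, 0.75, -0.001]
force: [-0.5, 0.7, -0.6]
gripper_width: 0.0549
```

```bash
python3 - <<'E'
from h import *
inc(.4413,.2505,.0165,97.2); d=get('side'); save(d,'s8',(200,240,420,420),3.5)
E
```

```text
clock 11.9 pos [0.4403 0.2506 0.0293] yaw 97.21 j [ 0.37  0.56  1.81 -0.    0.77  0.24] F [-0.5  0.7 -0.6] w 0.0549
inc [-0.02  0.1   1.28] turn 0.0
```

View pics/s8.png

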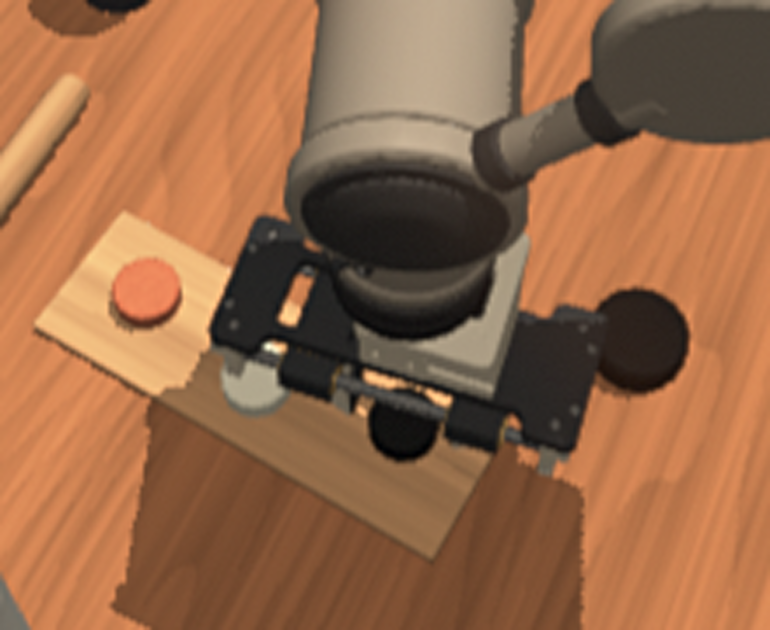

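>>> {"fn": "drive_tool", "kwargs": {
  "increments": [
    [[0, 0.1, 0.7, 0, 5.5], [0, 0.1, 1.25, 0, 5.5], [0, 0.1, 1.25, 0, 3.5], [0, 0.1, 1.25, 0, 3.5], [0, 0.1, 1.25, 0, 3.5], [0, 0.1, 1.25, 0, 3.5]]
  ]
}}

```text
clock: 12.55
tool_pos: [0.4414, 0.2515, 0.0174]
eef_rot: [0.0, 0.661, 0.751, 0.0]
force: [-0.6, -0.1, 0.2]
gripper_width: 0.0384
```

>>> {"fn": "drive_tool", "kwargs": {
  "increments": [
    [[0, 0, 0, 0, 3.5], [0, 0, 0, 0, 3.5], [0, 0, 0, 0, 5], [0, 0, 0.2, 0, 5], [0, 0, 0.4, 0, 5], [0, 0, 0.4, 0, 3.5], [0, 0, 0.4, 0, 3.5], [0, 0, 0.4, 0, 3.5], [0, 0, 0.4, 0, 3.5]]
  ]
}}

```text
clock: 13.45
tool_pos: [0.4412, 0.2514, 0.0132]
eef_rot: [0.0, 0.661, 0.751, -0.0]
force: [-0.1, -0.1, 0.3]
gripper_width: 0.039
```

```bash
python3 - <<'E'
from h import *
inc(.4413,.2505,.0165,97.2); d=get('wrist'); save(d,'w9')
E
```

```text
clock 13.45 pos [0.4412 0.2514 0.0132] yaw 97.27 j [ 0.37  0.59  1.82 -0.    0.74  0.24] F [-0.1 -0.1  0.3] w 0.039
inc [-0.09 -0.   -0.33] turn 0.001
```

View pics/w9.png

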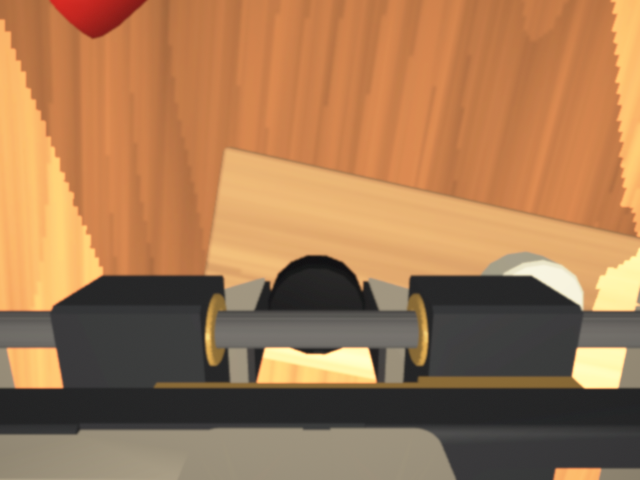

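>>> {"fn": "drive_tool", "kwargs": {
  "increments": [
    [[0, 0, 0, 0, 5.2], [0, 0, -0.3, 0, 5.2], [0, 0, -0.3, -0.15, 5.2], [0, 0, -0.3, -0.3, 5.2], [0, 0, -0.3, -0.45, 5.2], [0, 0, -0.3, -0.6, 5.2], [0, 0, -0.3, -0.75, 5.2], [0, 0, -0.3, -0.9, 5.2], [0, 0, -0.3, -1.05, 5.2], [0, 0, -0.3, -1.2, 5.2], [0, 0, -0.3, -1.35, 5.2], [0, 0, -0.3, -1.5, 5.2]]
  ]
}}

```text
clock: 14.7
tool_pos: [0.4413, 0.2514, 0.0165]
eef_rot: [0.0, -0.031, 1.0, 0.0]
force: [0.2, -0.0, 0.1]
gripper_width: 0.0516
```

>>> {"fn": "drive_tool", "kwargs": {
  "increments": [
    [[0, 0, 0, -0.07, 5.2], [0, 0, 0, -0.07, 5.2], [0, 0, 0, -0.07, 3.5], [0, 0, 0, -0.07, 3.5], [0, 0, 0, -0.07, 3.5], [0, 0, 0, -0.07, 3.5], [0, 0, 0, -0.07, 3.5]]
  ]
}}

```text
clock: 15.4
tool_pos: [0.4413, 0.2514, 0.0163]
eef_rot: [0.0, -0.063, 0.998, -0.0]
force: [-0.8, 1.9, 1.3]
gripper_width: 0.0388
```

```bash
python3 - <<'E'
from h import *
inc(.5805,-.0487,.16,187.2); d=get('wrist'); save(d,'w10')
E
```

```text
clock 15.4 pos [0.4413 0.2514 0.0163] yaw -172.79 j [ 0.37  0.58  1.81 -0.    0.74 -1.33] F [-0.8  1.9  1.3] w 0.0388
inc [-10.05 -31.52 -14.37] turn 0.0
```

View pics/w10.png

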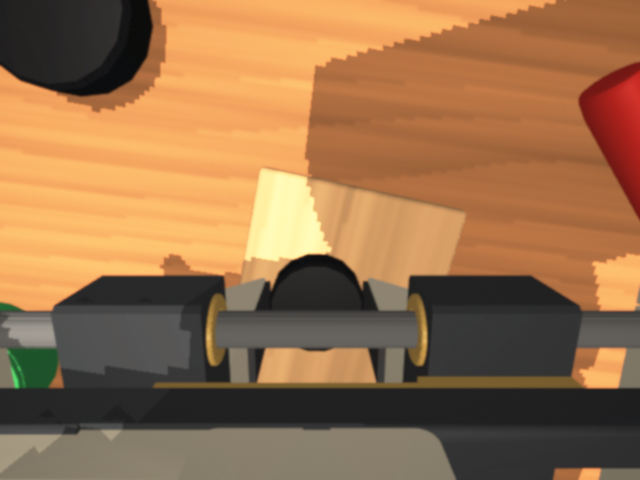

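The black disc is held between the pads at (317,303). I lift it and carry it to the filter.

>>> {"fn": "drive_tool", "kwargs": {
  "increments": [
    [[0, 0, -2, 0, 3.4], [0, 0, -5, 0, 3.4], [0, 0, -9, 0, 3.4], [0, 0, -13, 0, 3.4], [-1, -4, -14.4, 0, 3.4], [-2.5, -8, -14.4, 0, 3.4], [-4, -12.5, -14.4, 0, 3.4], [-5.4, -17, -14.4, 0, 3.4], [-6.9, -21.5, -14.4, 0, 3.4], [-8.3, -26, -14.4, 0, 3.4], [-9.4, -29.5, -14.4, 0, 3.4], [-10, -31.5, -14.4, 0, 3.4]]
  ]
}}

```text
clock: 16.65
tool_pos: [0.5808, -0.0513, 0.1598]
eef_rot: [-0.0, -0.062, 0.998, -0.0]
force: [0.7, 0.9, -1.1]
gripper_width: 0.0385
```

>>> {"fn": "drive_tool", "kwargs": {
  "increments": [
    [[0, 0, 0, 0, 3.4], [0, 0, 0, 0, 3.4], [0, 0, 0, 0, 3.4]]
  ]
}}

```text
clock: 16.95
tool_pos: [0.5794, -0.047, 0.1601]
eef_rot: [-0.0, -0.064, 0.998, 0.0]
force: [-0.2, -0.2, -1.1]
gripper_width: 0.0385
```

```bash
python3 - <<'E'
from h import *
inc(.5805,-.0487,.103,187.2); d=get('wrist'); save(d,'w11'); d=get('side'); save(d,'s11',(240,100,400,260),4)
E
```

```text
clock 16.95 pos [ 0.5794 -0.047   0.1601] yaw -172.69 j [-0.21  0.5   1.46  0.    1.18 -1.91] F [-0.2 -0.2 -1.1] w 0.0385
inc [-0.09 -0.19  5.71] turn 0.002
```

View pics/w11.png

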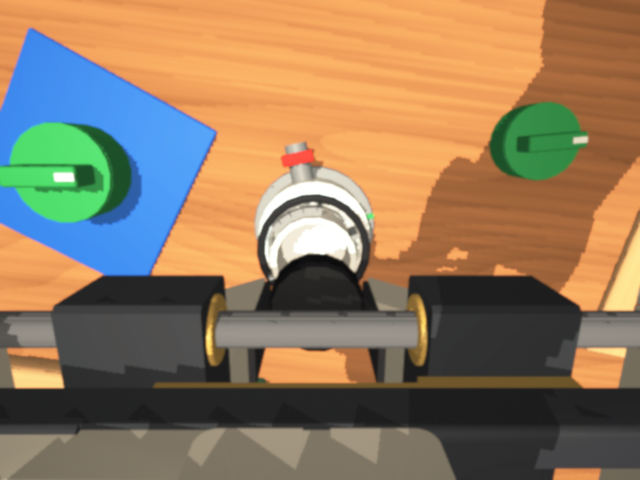

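View pics/s11.png

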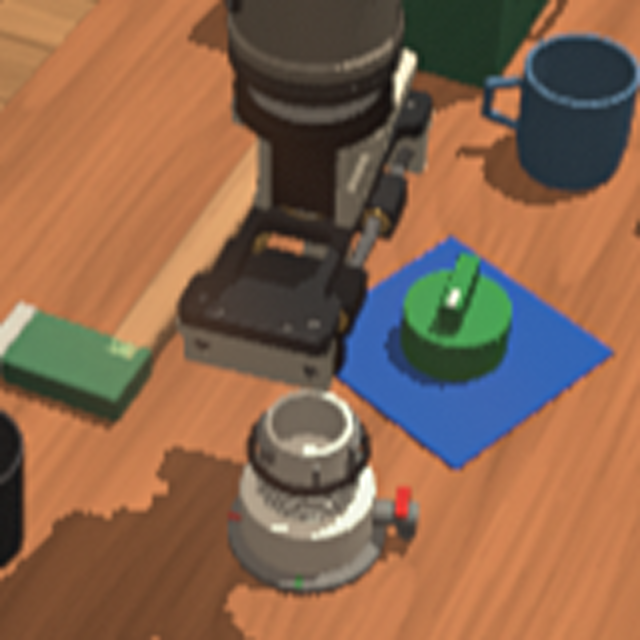

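```bash
python3 - <<'E'
from h import *
from scipy.optimize import least_squares
for n in('top','side','wrist'):
    d=load(n); P=cloud(d); q=P.reshape(-1,3); q=q[(np.hypot(q[:,0]-.58,q[:,1]+.049)<.034)&(abs(q[:,2]-.1)<.004)]
    if len(q)<10: print(n,len(q)); continue
    f=least_squares(lambda p:np.hypot(q[:,0]-p[0],q[:,1]-p[1])-.0231,[.58,-.049],loss='soft_l1',f_scale=.002); print(n,len(q),f.x,np.abs(f.fun).mean(),q[:,2].mean())
inc(.5805,-.0487,.103,187.2)
E
```

```text
top 112 [ 0.57963634 -0.05025914] 0.0010345764555401444 0.09900463271724706
side 92 [ 0.57792592 -0.04593416] 0.0011526761957203193 0.09829727910855644
wrist 1076 [ 0.57937769 -0.04907806] 0.000994315882339911 0.10030012179948813
clock 17.05 pos [ 0.5797 -0.047   0.1604] yaw -172.66 j [-0.21  0.5   1.46  0.    1.18 -1.91] F [ 1.  -0.  -0.1] w 0.0386
inc [-0.06 -0.18  5.74] turn 0.002
```

>>> {"fn": "drive_tool", "kwargs": {
  "increments": [
    [[-0.05, -0.17, 2, 0, 3.4], [-0.05, -0.17, 4, 0, 3.4], [-0.05, -0.17, 4.7, 0, 3.4], [-0.05, -0.17, 4.7, 0, 3.4], [-0.05, -0.17, 4.7, 0, 3.4], [-0.05, -0.17, 4.7, 0, 3.4]]
  ]
}}

```text
clock: 17.65
tool_pos: [0.5814, -0.0501, 0.1143]
eef_rot: [0.001, -0.063, 0.998, -0.0]
force: [0.0, -0.4, -0.0]
gripper_width: 0.0387
```

```bash
python3 - <<'E'
from h import *
inc(.5802,-.0487,.102,187.2); d=get('wrist'); save(d,'w12',(200,200,440,380),3)
E
```

```text
clock 17.65 pos [ 0.5814 -0.0501  0.1143] yaw -172.75 j [-0.22  0.55  1.51 -0.    1.07 -1.91] F [ 0.  -0.4 -0. ] w 0.0387
inc [0.11 0.15 1.23] turn 0.001
```

View pics/w12.png

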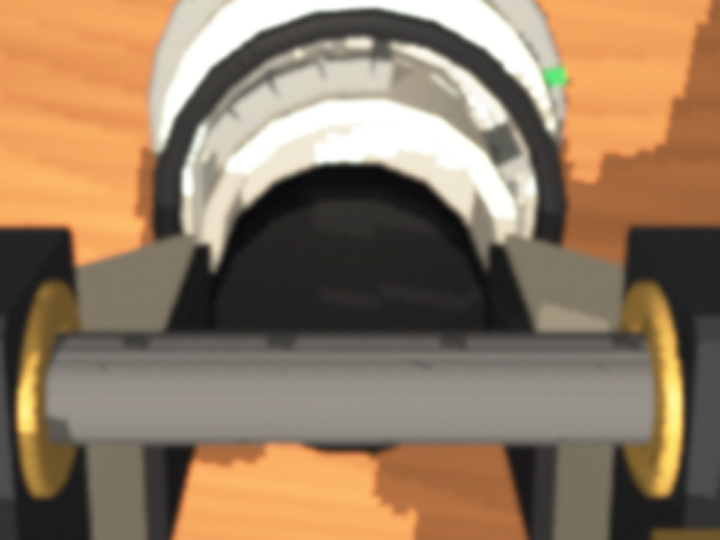

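>>> {"fn": "drive_tool", "kwargs": {
  "increments": [
    [[0, 0, 0, 0, 3.4], [0, 0, 0, 0, 3.4], [0, 0, 0, 0, 3.4]]
  ]
}}

```text
clock: 18.0
tool_pos: [0.5809, -0.0502, 0.1134]
eef_rot: [0.0, -0.063, 0.998, -0.0]
force: [0.1, -0.2, -1.1]
gripper_width: 0.0382
```

>>> {"fn": "drive_tool", "kwargs": {
  "increments": [
    [[0, 0, 0, 0, 3.4]]
  ]
}}

```text
clock: 18.1
tool_pos: [0.5808, -0.0502, 0.1133]
eef_rot: [0.0, -0.063, 0.998, -0.0]
force: [0.0, 0.4, -0.5]
gripper_width: 0.0386
```

```bash
python3 - <<'E'
from h import *
inc(.5802,-.0487,.102,187.2)
E
```

```text
clock 18.1 pos [ 0.5808 -0.0502  0.1133] yaw -172.77 j [-0.22  0.55  1.51 -0.    1.07 -1.91] F [ 0.   0.4 -0.5] w 0.0386
inc [0.04 0.15 1.13] turn 0.0
```

>>> {"fn": "drive_tool", "kwargs": {
  "increments": [
    [[0.04, 0.15, 0, 0, 3.4], [0.04, 0.15, 0.3, 0, 3.4], [0.04, 0.15, 0.5, 0, 3.4], [0.04, 0.15, 0.7, 0, 3.4], [0.04, 0.15, 0.8, 0, 3.4], [0.04, 0.15, 0.8, 0, 3.4], [0.04, 0.15, 0.8, 0, 3.4]]
  ]
}}

```text
clock: 18.8
tool_pos: [0.5802, -0.0487, 0.1052]
eef_rot: [0.0, -0.063, 0.998, -0.0]
force: [0.4, 0.5, -0.1]
gripper_width: 0.0385
```

```bash
python3 - <<'E'
from h import *
inc(.5802,-.0487,.102,187.2); d=get('wrist'); save(d,'w13',(200,200,440,380),3)
E
```

```text
clock 18.8 pos [ 0.5802 -0.0487  0.1052] yaw -172.77 j [-0.22  0.56  1.52 -0.    1.05 -1.91] F [ 0.4  0.5 -0.1] w 0.0385
inc [0.   0.   0.32] turn 0.001
```

View pics/w13.png

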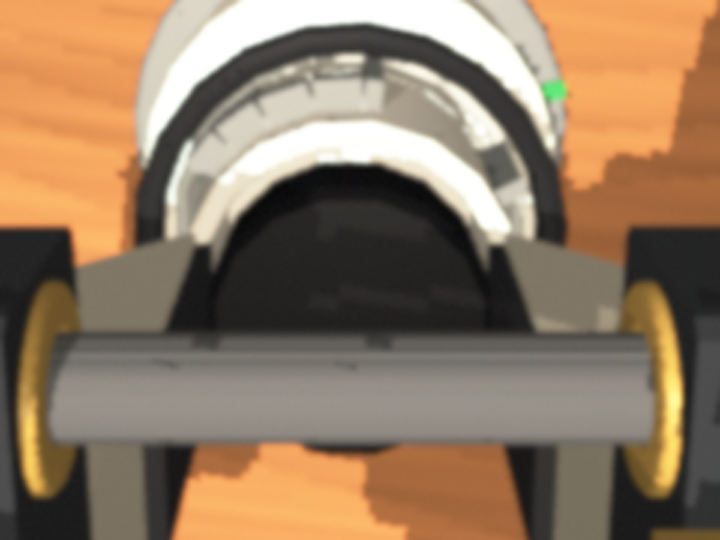

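No contact force with the disc's underside about 3 mm below the rim, so it is entering the tube. I go a bit deeper and let go.

>>> {"fn": "drive_tool", "kwargs": {
  "increments": [
    [[0, 0, 0.1, 0, 3.4], [0, 0, 0.2, 0, 3.4], [0, 0, 0.3, 0, 3.4], [0, 0, 0.35, 0, 3.4], [0, 0, 0.35, 0, 3.4]]
  ]
}}

```text
clock: 19.35
tool_pos: [0.5801, -0.0487, 0.1016]
eef_rot: [-0.0, -0.063, 0.998, -0.0]
force: [-0.4, 0.5, -0.3]
gripper_width: 0.0386
```

>>> {"fn": "drive_tool", "kwargs": {
  "increments": [
    [[0, 0, 0, 0, 5.5], [0, 0, 0, 0, 5.5], [0, 0, 0, 0, 5.5], [0, 0, 0, 0, 5.5], [0, 0, -2, 0, 5.5], [0, 0, -5, 0, 5.5], [0, 0, -5, 0, 5.5], [0, 0, -5, 0, 5.5]]
  ]
}}

```text
clock: 20.15
tool_pos: [0.5804, -0.0487, 0.1522]
eef_rot: [0.001, -0.063, 0.998, -0.0]
force: [-0.4, 0.4, -1.2]
gripper_width: 0.055
```

```bash
python3 - <<'E'
from h import *
inc(.5275,.2625,.16,187.2); d=get('wrist'); save(d,'w14',(220,130,420,330),3); d=get('side'); save(d,'s14',(270,150,370,260),5)
E
```

```text
clock 20.15 pos [ 0.5804 -0.0487  0.1522] yaw -172.77 j [-0.22  0.51  1.47 -0.    1.16 -1.91] F [-0.4  0.4 -1.2] w 0.055
inc [ 1.33 31.54 -0.8 ] turn 0.001
```

View pics/w14.png

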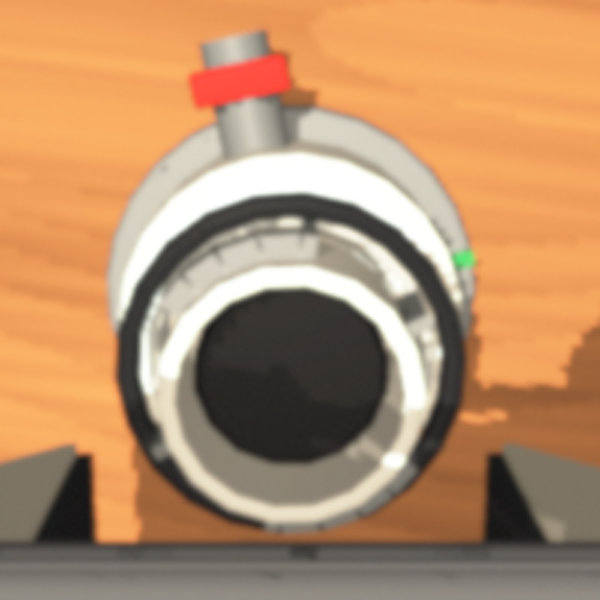

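View pics/s14.png

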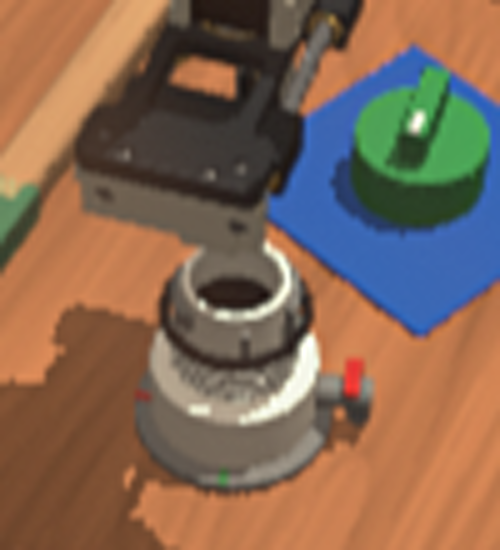

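The black disc lies flat at the bottom of the tube, a concentric circle at (290,375) in the crop. Next is the ceramic disc.

```bash
python3 - <<'E'
from h import *
d=load('wrist'); P=cloud(d); q=P.reshape(-1,3); q=q[(np.hypot(q[:,0]-.58,q[:,1]+.0487)<.017)]
A=np.c_[q[:,:2],np.ones(len(q))]; c=np.linalg.lstsq(A,q[:,2],rcond=None)[0]; print(len(q),np.median(q[:,2]),c[:2])
E
```

```text
2417 0.08078497258027642 [-0.00029065 -0.00102742]
```

>>> {"fn": "drive_tool", "kwargs": {
  "increments": [
    [[0, 4, -1, 0, 5.5], [0.3, 8.5, -1, 0, 5.5], [0.5, 13, -1, 0, 5.5], [0.7, 17.5, -1, 0, 5.5], [0.9, 22, -1, 0, 5.5], [1.1, 26, -1, 0, 5.5], [1.3, 29.5, -1, 0, 5.5], [1.3, 31.5, -1, 0, 5.5], [1.3, 31.5, -1, 0, 5.5], [1.3, 31.5, -1, 0, 5.5], [1.3, 31.5, -1, 0, 5.5]]
  ]
}}

```text
clock: 21.35
tool_pos: [0.5277, 0.2611, 0.1611]
eef_rot: [-0.001, -0.063, 0.998, -0.0]
force: [-0.8, -0.3, -0.2]
gripper_width: 0.0547
```

```bash
python3 - <<'E'
from meas import *
inc(.5275,.2625,.017,187.2); d=get('wrist'); save(d,'w15'); P=cloud(d)
m=np.abs(P[...,2]-.0235)<.0035; m&=np.hypot(P[...,0]-.527,P[...,1]-.262)<.035; q=P[m][:,:2].astype(np.float32); print(len(q),cv2.minEnclosingCircle(q),q.mean(0))
E
```

```text
clock 21.35 pos [0.5277 0.2611 0.1611] yaw -172.82 j [ 0.33  0.51  1.44 -0.    1.19 -1.37] F [-0.8 -0.3 -0.2] w 0.0547
inc [-0.02  0.15 14.41] turn -0.0
2078 ((0.5278390645980835, 0.26384425163269043), 0.02015012688934803) [0.52713996 0.26361358]
```

View pics/w15.png

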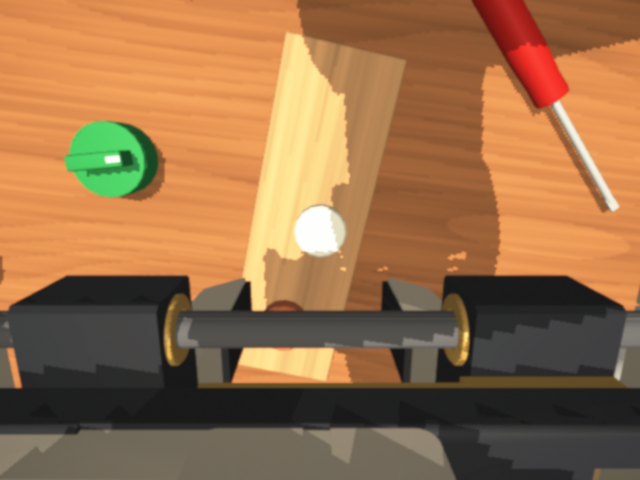

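The carbon top is at 81 mm and level. The white disc is at (320,230), centred between the fingers. I go down.

>>> {"fn": "drive_tool", "kwargs": {
  "increments": [
    [[0, 0.2, 4, 0, 5.5], [0, 0.2, 8, 0, 5.5], [0, 0.2, 11, 0, 5.5], [0, 0.2, 13, 0, 5.5], [0, 0.2, 13, 0, 5.5], [0, 0.2, 13, 0, 5.5]]
  ]
}}

```text
clock: 22.0
tool_pos: [0.5279, 0.2634, 0.0321]
eef_rot: [0.0, -0.062, 0.998, -0.0]
force: [-0.2, -0.5, 0.1]
gripper_width: 0.0548
```

```bash
python3 - <<'E'
from h import *
inc(.5277,.2630,.0165,187.2)
E
```

```text
clock 22.0 pos [0.5279 0.2634 0.0321] yaw -172.84 j [ 0.33  0.67  1.56 -0.    0.91 -1.36] F [-0.2 -0.5  0.1] w 0.0548
inc [ 0.03 -0.04  1.56] turn -0.001
```

>>> {"fn": "drive_tool", "kwargs": {
  "increments": [
    [[0, 0, 0.8, 0, 5.5], [0, 0, 1.5, 0, 5.5], [0, 0, 1.5, 0, 5.5], [0, 0, 1.5, 0, 3.4], [0, 0, 1.5, 0, 3.4], [0, 0, 1.5, 0, 3.4], [0, 0, 1.5, 0, 3.4], [0, 0, 1.5, 0, 3.4]]
  ]
}}

```text
clock: 22.8
tool_pos: [0.5276, 0.2643, 0.017]
eef_rot: [0.0, -0.063, 0.998, 0.0]
force: [-0.7, 1.2, 1.5]
gripper_width: 0.0384
```

>>> {"fn": "drive_tool", "kwargs": {
  "increments": [
    [[0, 0, 0, 0, 5.2], [0, 0, 0, 0, 5.2], [0, 0, 0, 0.15, 5.2], [0, 0, 0, 0.3, 5.2], [0, 0, 0, 0.45, 5.2], [0, 0, 0, 0.6, 5.2], [0, 0, 0, 0.75, 5.2], [0, 0, 0, 0.9, 5.2], [0, 0, 0, 1.05, 5.2], [0, 0, 0, 1.2, 5.2], [0, 0, 0, 1.35, 5.2], [0, 0, 0, 1.5, 5.2]]
  ]
}}

```text
clock: 24.0
tool_pos: [0.5273, 0.264, 0.0165]
eef_rot: [-0.0, 0.637, 0.771, -0.0]
force: [-0.5, -0.0, -0.3]
gripper_width: 0.0518
```

>>> {"fn": "drive_tool", "kwargs": {
  "increments": [
    [[0, 0, 0, 0.07, 5.2], [0, 0, 0, 0.07, 5.2], [0, 0, 0, 0.07, 3.4], [0, 0, 0, 0.07, 3.4], [0, 0, 0, 0.07, 3.4], [0, 0, 0, 0.07, 3.4], [0, 0, 0, 0.07, 3.4]]
  ]
}}

```text
clock: 24.7
tool_pos: [0.5274, 0.2641, 0.0167]
eef_rot: [0.0, 0.661, 0.751, -0.0]
force: [-0.9, -0.4, -0.8]
gripper_width: 0.038
```

```bash
python3 - <<'E'
from h import *
inc(.5802,-.0487,.16,97.2); d=get('wrist'); save(d,'w16')
E
```

```text
clock 24.7 pos [0.5274 0.2641 0.0167] yaw 97.29 j [ 0.33  0.69  1.57 -0.    0.88  0.21] F [-0.9 -0.4 -0.8] w 0.038
inc [-31.7    1.27 -14.33] turn 0.002
```

View pics/w16.png

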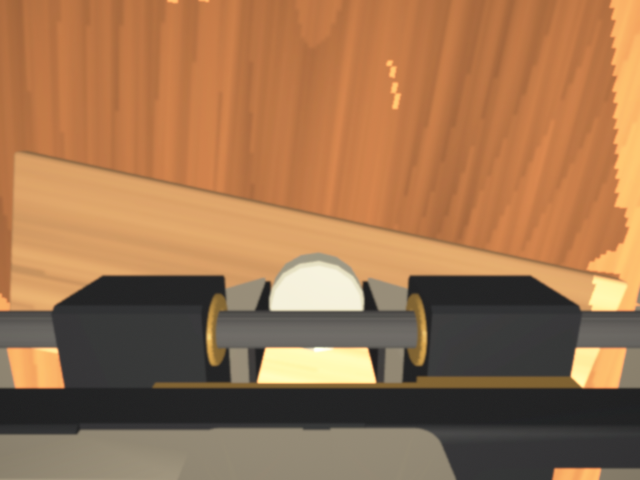

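The white disc is held centred at (317,303). I lift and carry it.

>>> {"fn": "drive_tool", "kwargs": {
  "increments": [
    [[0, 0, -2, 0, 3.4], [0, 0, -5, 0, 3.4], [0, 0, -9, 0, 3.4], [0, 0, -13, 0, 3.4], [-4, 0.2, -14.3, 0, 3.4], [-8, 0.3, -14.3, 0, 3.4], [-12.5, 0.5, -14.3, 0, 3.4], [-17, 0.7, -14.3, 0, 3.4], [-21.5, 0.9, -14.3, 0, 3.4], [-26, 1.1, -14.3, 0, 3.4], [-29.5, 1.2, -14.3, 0, 3.4], [-31.7, 1.3, -14.3, 0, 3.4]]
  ]
}}

```text
clock: 25.95
tool_pos: [0.5805, -0.0515, 0.1597]
eef_rot: [0.0, 0.662, 0.75, -0.0]
force: [0.2, -0.1, -0.9]
gripper_width: 0.0381
```

>>> {"fn": "drive_tool", "kwargs": {
  "increments": [
    [[0, 0, 2, 0, 3.4], [0, 0, 4, 0, 3.4], [0, 0, 4.6, 0, 3.4], [0, 0, 4.6, 0, 3.4], [0, 0, 4.6, 0, 3.4], [0, 0, 4.6, 0, 3.4], [0, 0, 4.6, 0, 3.4]]
  ]
}}

```text
clock: 26.65
tool_pos: [0.5809, -0.0486, 0.1146]
eef_rot: [0.001, 0.661, 0.751, 0.0]
force: [-0.5, 0.1, -0.0]
gripper_width: 0.0383
```

```bash
python3 - <<'E'
from h import *
inc(.5802,-.0487,.102,97.2); d=get('wrist'); save(d,'w17',(200,200,440,380),3)
E
```

```text
clock 26.65 pos [ 0.5809 -0.0486  0.1146] yaw 97.3 j [-0.21  0.55  1.51 -0.    1.07 -0.34] F [-0.5  0.1 -0. ] w 0.0383
inc [-0.   -0.08  1.26] turn 0.002
```

View pics/w17.png

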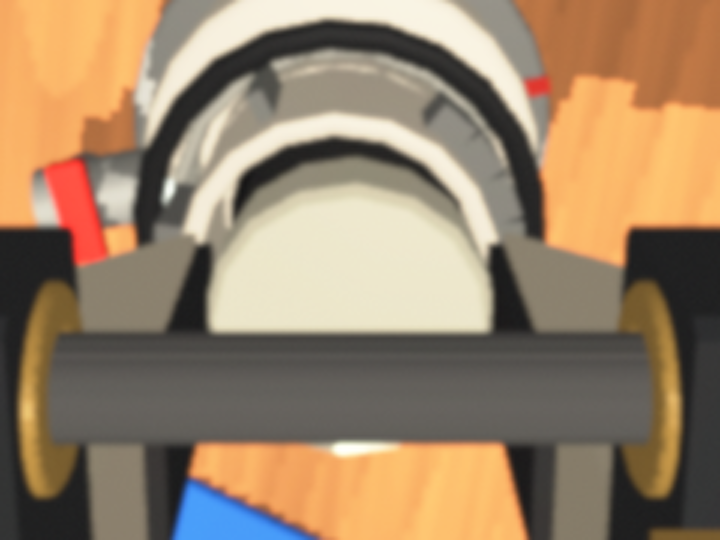

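>>> {"fn": "drive_tool", "kwargs": {
  "increments": [
    [[0, 0, 0, 0, 3.4], [0, 0, 0, 0, 3.4]]
  ]
}}

```text
clock: 26.9
tool_pos: [0.5805, -0.0486, 0.1139]
eef_rot: [0.0, 0.661, 0.751, 0.0]
force: [-0.2, -0.8, 0.2]
gripper_width: 0.0382
```

```bash
python3 - <<'E'
from h import *
inc(.5802,-.0487,.102,97.2)
E
```

```text
clock 26.9 pos [ 0.5805 -0.0486  0.1139] yaw 97.28 j [-0.22  0.55  1.51 -0.    1.07 -0.34] F [-0.2 -0.8  0.2] w 0.0382
inc [-0.   -0.03  1.19] turn 0.001
```

The wrist crop showed the white disc at (350,260), centred over the tube, and the arm has settled within 0.3 mm of target. I lower it in.

>>> {"fn": "drive_tool", "kwargs": {
  "increments": [
    [[0, -0.03, 0.3, 0, 3.4], [0, -0.03, 0.5, 0, 3.4], [0, -0.03, 0.7, 0, 3.4], [0, -0.03, 0.85, 0, 3.4], [0, -0.03, 0.85, 0, 3.4], [0, -0.03, 0.85, 0, 3.4]]
  ]
}}

```text
clock: 27.5
tool_pos: [0.5802, -0.0487, 0.1052]
eef_rot: [0.0, 0.661, 0.751, -0.0]
force: [0.6, 0.7, -0.1]
gripper_width: 0.0385
```

>>> {"fn": "drive_tool", "kwargs": {
  "increments": [
    [[0, 0, 0.1, 0, 3.4], [0, 0, 0.2, 0, 3.4], [0, 0, 0.3, 0, 3.4], [0, 0, 0.35, 0, 3.4], [0, 0, 0.35, 0, 3.4]]
  ]
}}

```text
clock: 28.0
tool_pos: [0.5801, -0.0487, 0.1016]
eef_rot: [-0.0, 0.661, 0.751, -0.0]
force: [0.3, 0.3, 0.1]
gripper_width: 0.0382
```

>>> {"fn": "drive_tool", "kwargs": {
  "increments": [
    [[0, 0, 0, 0, 5.5], [0, 0, 0, 0, 5.5], [0, 0, 0, 0, 5.5], [0, 0, 0, 0, 5.5], [0, 0, -2, 0, 5.5], [0, 0, -5, 0, 5.5], [0, 0, -7, 0, 5.5], [0, 0, -7, 0, 5.5], [0, 0, -7, 0, 5.5]]
  ]
}}

```text
clock: 28.9
tool_pos: [0.58, -0.0486, 0.1715]
eef_rot: [0.0, 0.661, 0.751, 0.0]
force: [-0.6, 1.0, -0.5]
gripper_width: 0.0552
```

```bash
python3 - <<'E'
from h import *
inc(.5802,-.0487,.17,97.2); d=get('wrist'); save(d,'w18',(220,130,420,330),3)
P=cloud(d); q=P.reshape(-1,3); q=q[(np.hypot(q[:,0]-.58,q[:,1]+.0487)<.016)]
A=np.c_[q[:,:2],np.ones(len(q))]; c=np.linalg.lstsq(A,q[:,2],rcond=None)[0]; print(len(q),np.median(q[:,2]),c[:2])
d=get('side'); save(d,'s18',(230,100,440,260),3.8); d=get('top'); save(d,'t18')
E
```

```text
clock 28.9 pos [ 0.58   -0.0486  0.1715] yaw 97.28 j [-0.22  0.49  1.45 -0.    1.2  -0.34] F [-0.6  1.  -0.5] w 0.0552
inc [-0.01  0.02  0.15] turn 0.001
2082 0.09680528366537336 [-0.00117018  0.00055902]
```

View pics/w18.png

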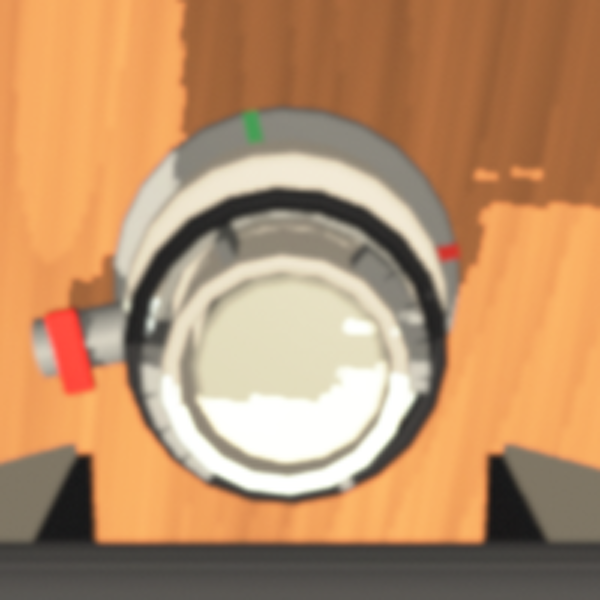

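View pics/s18.png

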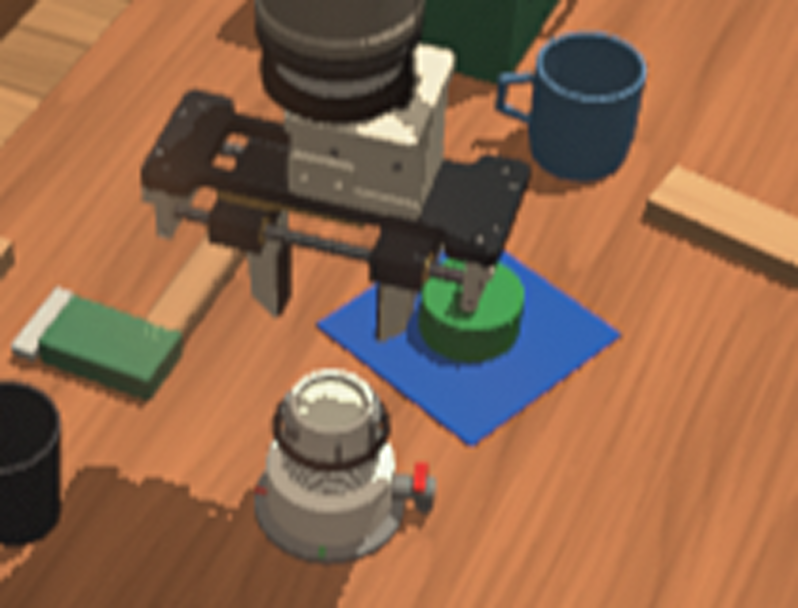

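View pics/t18.png

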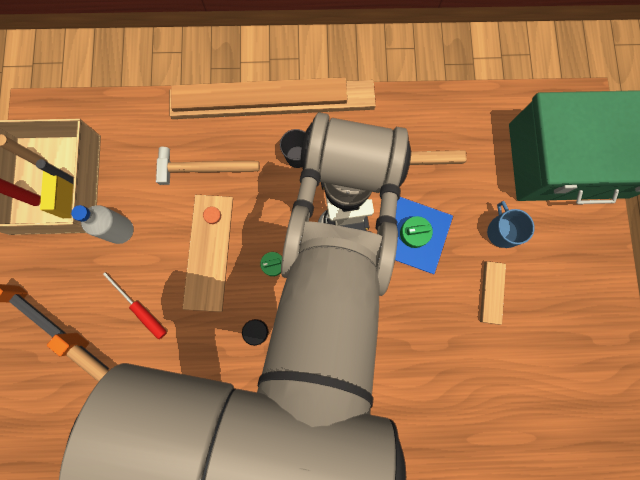

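The white disc lies level in the tube at crop (290,370), with its top at 96.8 mm against the expected 96. The cover stands on the mat at (417,232), the brown disc is untouched at (212,215), and the gripper is clear. I hand in.

```bash
python3 -c "
from h import *
print(workorder.close_job())"
```

```text
the job is handed in; nothing more can be done
None
```

I opened the filter, put the cover on the mat, loaded both discs and handed the job in at about 29 s of the 72 s allowed. No verdict is reported, so these are my own checks.

**Cover:** I pressed it down about 7.5 mm at 8–10 N and turned it 78° anticlockwise. I then lifted it off and stood it upright within about 8 mm of the mat's centre, going by the gripper position and the top camera. I pressed it down with 13.8 N for a moment when setting it on the mat, well under the limit.

**Discs:** I squeezed each disc from two directions to centre it in the gripper, then let it drop from the tube mouth; neither touched the rim with any force I could see. Depth readings put the carbon top at 80.8 mm (80 expected) and the ceramic top at 96.8 mm (96 expected), both level.

**Everything else:** In the last pictures the used disc and the other things on the bench looked unmoved, and the gripper was clear of everything.

**Readings that disagreed:**
- The side camera placed the filter 3–4 mm off from the other cameras. I relied on the wrist and top cameras and the gripper's own contact positions instead.
- The gripper read 38–39 mm on the 40 mm discs, and I never found out why.

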